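Put the cam follower away and click the slide lid shut

TASK

Put the loose cam follower upright into the empty pocket of the follower case, then slide the orange lid shut along its channel until it has snapped over the brass ridge and stands home against the end stop. Go by feel and be gentle: the ridge wants a firm push, but do not ram the lid into the thin steel stop, whose place differs from case to case. Leave the stored followers and the other things on the bench alone.

Things in the scene. Friction and masses are not known exactly. Their poses are not given: they have to be found in the camera images.
- case: Black slide-lid case, 230 x 108 x 58 mm, screwed to the bench. Origin: centre of its underside, on the bench. Its x is the way the lid slides shut (towards world +y, give or take 25 degrees), z up. A lid channel runs along each long side: floor 43, roof 52.5 mm above the bench, 88 mm open between the lips. Blue insert with four round pockets, at x = 47 (empty), 5, -37 and -79 mm.
- case_pocket (a point): Centre of the floor of the empty pocket (12 mm above the bench), 47 mm from the case's origin along its x. Pocket 36 mm across and 10 mm deep, 1.5 mm chamfer; the insert's face is 22 mm above the bench, inner width of the case 88 mm.
- case_stop_mid (a point): Mark on the case at x = 99 mm, 47 mm above the bench: middle of the range of the end stop. The stop (end_stop in the rules), where the lid's front comes to rest, is the upturned end of a steel leaf catch that is screwed down in long slots: its face may sit up to 9 mm either way along the case's x, and is not measured. It bends if the lid presses on it with over 22 N.
- follower_mid (a point): Centre, half-way up, of the loose cam follower: a plain upright steel cylinder 33 mm across, 26 mm high, about 75 g, standing on the bench to the left. Its z axis is its axis. In its pocket it stands 16 mm proud of the insert and 5 mm below the lid.
- lid_rib (a point): Centre of the thumb rib on the orange lid: 10 mm thick along the slide, 50 mm wide, 18 mm high, on the lid's top (51 mm above the bench; rib centre 60 mm). Its x is the slide direction, as the case's. Lid 214 x 98 x 8 mm, about 200 g, loose in its channel (play 1 mm each side, 1.5 mm in height), drags with about 1 N, starts 70 to 115 mm short of home. Push the rib's back or pinch it.
- lid_front (a point): Middle of the lid's front (leading) face, 187 mm ahead of the rib's centre. When shut this face stands against the stop. Under the lid, just behind this edge, a 3 mm lip and then a 12 mm wide cross groove, into which the ridge snaps.
- ridge (a joint): Brass ridge on a spring tongue of the catch, top 3 mm above the channel's floor, 7 to 9 mm before the stop, moving with it. Value: how far it is pressed down, m; 0 up, about 0.0015 under the lid's lip. The lip meets it 13 mm before home; getting over takes a push of 9 to 15 N; then the push falls away and the lid snaps on over the last 4 mm, with the ridge up (0) in its groove.
- stored1_mid (a point): Centre of the stored follower in the pocket at x = 5 mm (same part, 33 x 26 mm).
- stored2_mid (a point): Centre of the stored follower in the pocket at x = -37 mm, under the lid.
- stored3_mid (a point): Centre of the stored follower in the pocket at x = -79 mm, under the lid.
- lube: Bystander: bottle of assembly lube with a red cap, 48 mm across, 120 mm high. Origin: centre of its underside.
- bearing: Bystander: steel wheel bearing ring, 72 mm across, 30 mm high, lying flat. Origin: centre of its underside.
- spanner: Bystander: steel spanner, 160 mm long, lying on the bench. Origin: its middle, on the bench.
- elbow: Bystander: blue hose elbow, 50 mm across, about 80 mm long, lying on the bench. Origin: under its straight end part, on the bench.

How it is judged:
On the way:
1. the follower stands upright in the empty pocket, let go (horizontal distance between follower_mid and case_pocket below 0.004 m and z of follower_mid in the frame of case below 0.028 m and angle between follower_mid's own z axis and vertical below 0.1 rad and contact force between the fingers and follower below 0.1 N), for 0.2 s.
At the end, for the whole second after the job is handed in: The follower stands upright in its pocket (within 4 mm, right down on the pocket's floor); the lid lies level in its channel with its front within 2.5 mm of the end stop (whose middle is 3 mm behind its face) and the ridge up in the groove; all let go and at rest (horizontal distance between follower_mid and case_pocket below 0.004 m and z of follower_mid in the frame of case below 0.028 m and angle between follower_mid's own z axis and vertical below 0.1 rad and horizontal distance between lid_front and end_stop below 0.0055 m and z of lid_front in the frame of case between 0.045 and 0.0495 m and angle between the x axis of lid_front and the x axis of case, either way round below 0.06 rad and value of joint ridge below 0.0007 m and linear speed of each of lid, follower below 0.01 m/s); the robot touches nothing.
It fails at once if the lid is rammed into the thin end stop (over 22 N) (contact force between lid and end_stop above 22 N).
It fails at once if the follower is driven hard against the case (over 40 N) (contact force between follower and case above 40 N).
It fails at once if a stored follower is shifted by over 6 mm (distance of any of stored1_mid, stored2_mid, stored3_mid from where it was at the start of the episode above 0.006 m).
It fails at once if a bystander on the bench is shifted by over 15 mm (distance of any of lube, bearing, spanner, elbow from where it was at the start of the episode above 0.015 m).
It also fails if it takes over 50 s, if anything falls off the work surface, if the arm or the gripper's body presses on something with over 40 N, if the wrist force passes 120 N, or if a joint passes its speed limit or range.

ROBOT

A 7-joint arm with a two-finger parallel gripper is mounted at the origin on the work surface. World frame = base frame: x ahead of the robot, y to its left, z up, the work surface at z = 0. Lengths are in m, angles in rad, forces in N, time in s.
With the tool pointing down it reaches from about 0.425 to 0.875 m from the base axis. Payload 4.7 kg.
Tool frame: the origin (TCP) lies at the very end of the fingers, on their centre line; the grasp point (between the pads) lies 19 mm behind it; z points along the fingers, y is the direction in which the jaws open and shut (so a half turn about z gives the same grasp; the last joint's range is limited). The gripper opens to 87 mm and grips with 3 to 60 N. Pads are 19 mm wide; open, the fingers measure 117 mm over their backs; the gripper's body (75 mm by 190 mm) begins 51 mm behind the grasp point.
Start: joints at [-1.197, 0.321, -0.07, 1.45, 0.023, 1.371, -0.057], TCP at [0.229, 0.608, 0.223] pointing down, gripper open.
Joint ranges: [-2.86, 2.86], [-0.3, 2.09], [-1.38, 1.24], [0.06, 2.45], [-1.56, 4.7], [0.09, 2.05], [-2.69, 2.69]. Speed limits (rad/s): [2.57, 2.57, 3.14, 3.14, 3.14, 3.14, 3.14].

INTERFACE

Orientations are given as a unit quaternion [w, x, y, z].
In Python, from bench import readout, optics, ticket gives the robot as it stands.
- The arm moves only by the tool apply_moves, never from a script. Its argument "rows" is a list of rows, each an object of numbers: "jaw": the closure, from -1 (fully open) to 1 (shut), so that 0 is half open; "dx", "dy", "dz": the shift along the tool's x, y, z in units of 40 mm (1.0 is 40 mm); "yaw": the turn about the tool's z in units of 6 degrees (1.0 is 6 degrees). In form: [{"jaw": .., "dx": .., "dy": .., "dz": .., "yaw": ..}, ...]. A call has 1 to 8 rows; each row shifts and turns the commanded pose from where the row before left it, along the tool's axes as they then stand; what a row does not reach is not made up. A row lasts 1/12 s, in which the tool goes at most 41.7 mm and 7.16 degrees, less where a joint would pass 70% of its speed; a pose out of reach is approached as far as the arm can. A call is refused whole if a number of a shift passes 1 or a number of a turn 1, either way. A call with a gripper value outside its range is refused whole. The fingers move at their own pace and stop on an object; "squeeze" is the grip in N (left out, the last holds). Time passes only in rows, so rows that do not move let the fingers close. It gives the time, the measured TCP pose, the force and the opening at its end, in the units of the state.
- readout.get_obs(): the state, without advancing time (a new reading comes with each control period).
- optics.read_camera(name): name is "side" or "top"; returns a dict with "image" (420x560x3 uint8, red, green, blue), "fov_y" (degrees; the focal length in pixels is half the picture's height over the tangent of half this angle, whatever the lens; pixels are square), "cx", "cy" (the principal point, pixels), "k1" (the pictures are not rectified: a ray, as slopes to the right and down, at radius r is drawn at 1 + k1 r^2 times it, then the intrinsics apply), "R" (3x3) and "t" (3): a world point X has camera coordinates R X + t. Camera axes: x right, y down, z forward; pixel columns grow to the right and rows downward; lengths in m; the calibration is good to about 2 mm. A picture is of the moment at which its call begins. There is no depth.
- ticket.sign_off(): hands the job in, once; it reports no verdict.
Trained networks look in a picture, given as the dict that the camera call returned (one of the last four; its "shot" number tells which), for a name from the list of things; names that differ only in an ending like _2 or _b are one class to them, and where a whole thing is asked for, a point or a joint stands for the part that bears it (a point fixed in the world has none). Each returns a list of dicts, best first, with "conf" (0 to 1); they miss things now and then, are a little off and sometimes report something else, mostly with a low value. They report only what shows in the picture. A call takes as long as a camera call.
- optics.boxes_of(label, picture): "location" ([x, y, z] in m, in the coordinates of the camera as it stood for that picture, good to about 4 mm: the middle of the surface that is visible of it).
- optics.pinpoint(label, picture): "location" ([x, y, z] in m, in the coordinates of the camera as it stood for that picture, good to about 4 mm: a listed point, or the origin of a listed thing).
The state is a dict: "t": time; "joint_positions": joint angles; "dq": joint speeds; "tau": joint torques, N m; "position": TCP position; "eef_rot": TCP orientation; "contact_force": force on the tool from outside, world axes, zero at the start; "wrist_torque": the same for the moment, N m; "opening": opening from 0.0 (shut) to 1.0 (fully open).
Only numpy, scipy, OpenCV 4.12 (cv2) and the standard library are available. Lean on these libraries where they do the work, as an engineer would, in place of code of your own. Each camera call takes 0.05 s, during which the arm holds its last target.

## Working session

There is one attempt and no reset: what is moved stays moved. The work goes in short steps, Python scripts to look and compute and a tool call to move; the robot and the scene stay as the last step left them, time stands still between calls to the robot, and variables do not carry over. Pictures are saved under pics/ and viewed, and the job is handed in when it is done.

Besides the shell and the picture viewer there is one more tool, called after ">>>" by a JSON object that holds its "fn" and its "kwargs". apply_moves: Moves the arm, as the interface text tells. Its arguments: {"type":"object","properties":{"rows":{"type":"array"},"squeeze":{"type":"number"}},"required":["rows"]}

```bash
ls; mkdir -p pics
cat > h.py <<'E'
import numpy as np, cv2
from bench import readout, optics, ticket
def w(p,loc): return np.array(p["R"]).T@(np.array(loc)-np.array(p["t"]))
def K(p):
    h,wd=p["image"].shape[:2]; f=h/2/np.tan(np.radians(p["fov_y"])/2)
    return f
def proj(p,X):
    c=np.array(p["R"])@np.array(X)+np.array(p["t"]); s=c[:2]/c[2]; r2=s@s
    return s*(1+p["k1"]*r2)*K(p)+[p["cx"],p["cy"]]
def ray(p,uv):
    d=(np.array(uv)-[p["cx"],p["cy"]])/K(p); s=d.copy()
    for _ in range(30): s=d/(1+p["k1"]*(s@s))
    R=np.array(p["R"]); return -R.T@np.array(p["t"]), R.T@np.array([s[0],s[1],1])
def atz(p,uv,z):
    o,d=ray(p,uv); return o+d*(z-o[2])/d[2]
def save(p,n): cv2.imwrite("pics/"+n,cv2.cvtColor(p["image"],cv2.COLOR_RGB2BGR))
E
python3 - <<'E'
from h import *
np.set_printoptions(precision=4,suppress=True)
o=readout.get_obs(); print(o)
for n in ["top","side"]:
    p=optics.read_camera(n); save(p,n+"0.png"); print(n,p["fov_y"],p["cx"],p["cy"],p["k1"],-np.array(p["R"]).T@np.array(p["t"]))
    for l in ["case","case_pocket","case_stop_mid","follower_mid","lid_rib","lid_front","stored1_mid","lube","bearing","spanner","elbow"]:
        print(l,[(w(p,d["location"]),round(d["conf"],2)) for d in optics.pinpoint(l,p)[:2]])
E
```

```text
pics
{'t': 0.0, 'joint_positions': array([-1.1969,  0.3218, -0.0701,  1.4516,  0.0226,  1.3708, -0.0569]), 'dq': array([-0.001 , -0.    ,  0.0002, -0.0016,  0.0001, -0.0018, -0.0017]), 'tau': array([ -0.0001, -49.1301,  -0.4039, -31.2529,  -0.064 ,   0.0438,
         0.0001]), 'position': array([0.2287, 0.6079, 0.2215]), 'eef_rot': array([-0.0001,  0.1789,  0.9839, -0.0009]), 'contact_force': array([-0.4344,  0.0736, -0.384 ]), 'wrist_torque': array([ 0.0198,  0.0139, -0.03  ]), 'opening': 0.9997385312647863}
top 47.79663371666804 273.82343021687706 209.35913196846153 -0.15493656429751276 [ 0.4536 -0.0021  1.2524]
case [(array([ 0.5351,  0.039 , -0.0008]), 0.74)]
case_pocket [(array([0.5193, 0.0869, 0.0137]), 0.6)]
case_stop_mid [(array([0.5048, 0.1335, 0.0456]), 0.66), (array([0.4333, 0.3937, 0.016 ]), 0.47)]
follower_mid [(array([0.434 , 0.3939, 0.0115]), 0.63)]
lid_rib [(array([ 0.585 , -0.1338,  0.0586]), 0.57)]
lid_front [(array([0.5332, 0.048 , 0.044 ]), 0.78)]
stored1_mid [(array([0.5319, 0.0491, 0.028 ]), 0.49)]
lube [(array([ 0.6437, -0.3112,  0.0004]), 0.71), (array([0.6493
[... 238 characters left out ...]
16678 275.118443007961 216.10533228035388 -0.14826800627441344 [0.3405 0.9763 0.7594]
case [(array([0.5369, 0.0396, 0.0032]), 0.79)]
case_pocket [(array([0.5214, 0.0859, 0.0152]), 0.77)]
case_stop_mid [(array([0.5146, 0.1382, 0.0434]), 0.94)]
follower_mid [(array([0.4356, 0.3926, 0.0132]), 0.8)]
lid_rib [(array([ 0.5884, -0.1315,  0.0614]), 0.87), (array([0.5106, 0.1341, 0.0472]), 0.67)]
lid_front [(array([0.5347, 0.0537, 0.0488]), 0.93)]
stored1_mid [(array([0.5346, 0.0455, 0.0239]), 0.71)]
lube [(array([ 0.6451, -0.3087, -0.001 ]), 0.95)]
bearing [(array([0.6531, 0.2927, 0.0005]), 0.97)]
spanner [(array([ 0.4171, -0.3593,  0.0058]), 0.81)]
elbow [(array([ 0.5549, -0.3606,  0.0047]), 0.58)]
```

View pics/top0.png

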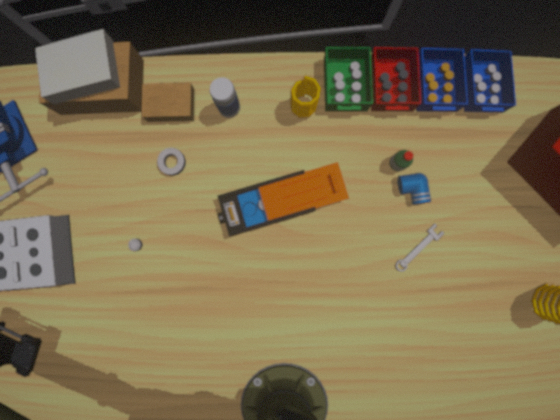

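View pics/side0.png

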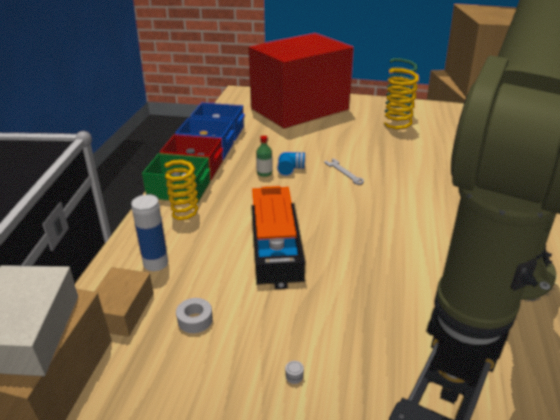

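The top view shows the follower at about (135,244), the case from (218,195) to (347,200), and the bearing at (171,161). Next I'll zoom in to refine the follower and the case.

Run:
```python
import cv2
a=cv2.imread("pics/top0.png"); b=cv2.imread("pics/side0.png")
cv2.imwrite("pics/c1.png",cv2.resize(a[155:245,205:355],None,fx=5,fy=5,interpolation=cv2.INTER_CUBIC))
cv2.imwrite("pics/c2.png",cv2.resize(a[224:264,115:155],None,fx=10,fy=10,interpolation=cv2.INTER_CUBIC))
cv2.imwrite("pics/c3.png",cv2.resize(b[180:290,230:330],None,fx=5,fy=5,interpolation=cv2.INTER_CUBIC))
```

```text
(no output)
```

View pics/c1.png

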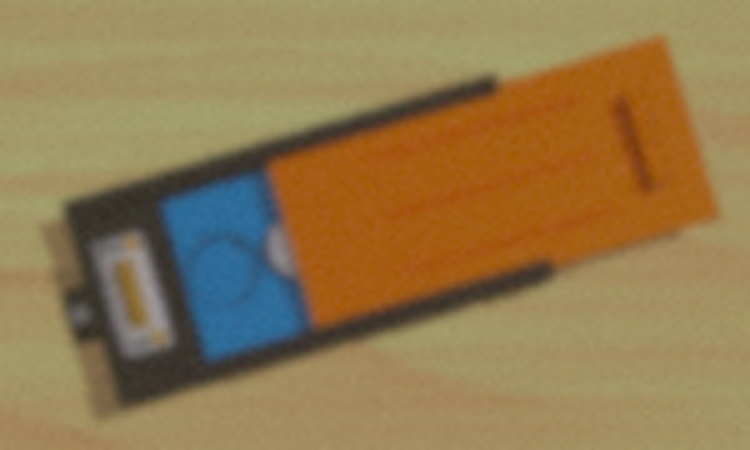

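View pics/c2.png

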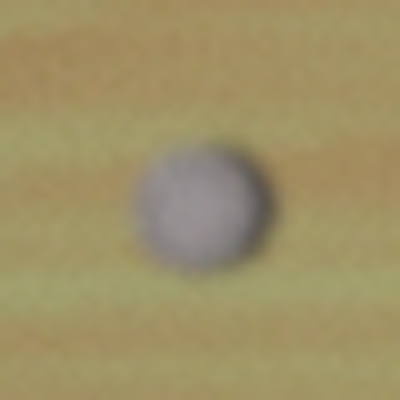

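View pics/c3.png

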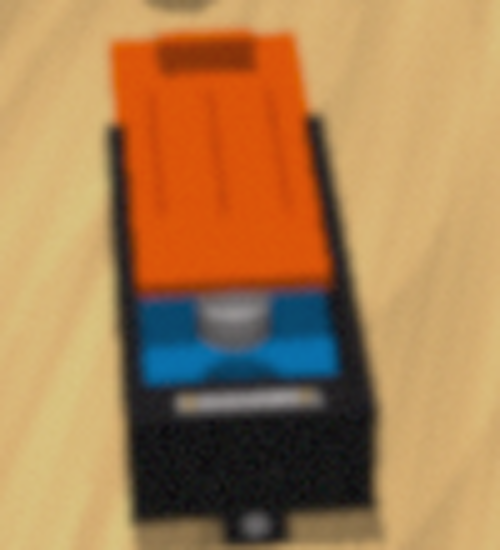

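Run:
```python
from h import *
from scipy.optimize import least_squares
np.set_printoptions(precision=4,suppress=True)
P={n:optics.read_camera(n) for n in("top","side")}
def c1(x,y): return [(x+.5)/5-.5+205,(y+.5)/5-.5+155]
def c3(x,y): return [(x+.5)/5-.5+230,(y+.5)/5-.5+180]
def c2(x,y): return [(x+.5)/10-.5+115,(y+.5)/10-.5+224]
T=[((.115,.054,.058),"top",c1(68,203)),((.115,-.054,.058),"top",c1(122,405)),((-.115,.054,.058),"top",c1(493,78)),((-.115,-.054,.058),"top",c1(552,265)),((.047,0,.022),"top",c1(224,266))]
T2=T[:0]+[((.115,.054,.058),"side",c3(376,408)),]
# which sides: check case y = left of x
def f(v,T):
    r=[]
    c,s=np.cos(v[2]),np.sin(v[2])
    for (a,b,z),n,uv in T:
        r+=list(proj(P[n],[v[0]+c*a-s*b,v[1]+s*a+c*b,z])-uv)
    return np.array(r)
for flip in (1,-1):
    TT=[((a,flip*b,z),n,uv) for (a,b,z),n,uv in T]
    s=least_squares(f,[.535,.04,np.radians(106)],args=(TT,)); print(flip,s.x,np.degrees(s.x[2]),s.cost,s.fun)
v=s.x if s.cost<3 else least_squares(f,[.535,.04,np.radians(106)],args=(T,)).x
for a,b in[(c1(267,163),c1(312,328))]:
    m=(atz(P["top"],a,.051)+atz(P["top"],b,.051))/2; print("lidfront",m)
    d=m[:2]-v[:2]; print("in case x",d@[np.cos(v[2]),np.sin(v[2])])
for a in (c1(623,100),c1(650,190)): print("rib",atz(P["top"],a,.069))
for z in (.026,.013): print("fol",atz(P["top"],c2(202,208),z))
print("expected pocket",v[:2]+.047*np.array([np.cos(v[2]),np.sin(v[2])]))
S=P["side"];
for l in ("follower_mid","case_pocket"):
  for n in P:
    print(l,n,[(w(P[n],d["location"]),d["conf"]) for d in optics.pinpoint(l,P[n])[:1]])
b=cv2.resize(S["image"][350:390,275:315],None,fx=10,fy=10,interpolation=cv2.INTER_CUBIC); cv2.imwrite("pics/c4.png",b[:,:,::-1])
print(proj(S,[.435,.393,.026]),proj(P["top"],[.435,.393,.026]))
```

```text
1 [0.5369 0.0406 1.8646] 106.83132227375279 3450.1264940927817 [ 10.9476  40.5697 -12.3116 -40.4687  12.8536  38.2831 -11.9132 -39.653
   0.0763   0.3393]
-1 [0.5364 0.0405 1.8569] 106.39254748314478 4.331171538866008 [-1.3843 -0.2396 -0.0364  0.0939  0.2214 -1.7657  1.0773  1.4736  0.1072
  0.4101]
lidfront [0.5327 0.0503 0.051 ]
in case x 0.010506339027252547
rib [ 0.6028 -0.1187  0.069 ]
rib [ 0.5573 -0.1315  0.069 ]
fol [0.4309 0.3897 0.026 ]
fol [0.4307 0.3939 0.013 ]
expected pocket [0.5233 0.0856]
follower_mid top [(array([0.4329, 0.3948, 0.0178]), 0.44)]
follower_mid side [(array([0.4323, 0.3898, 0.0153]), 0.73)]
case_pocket top [(array([0.5214, 0.0871, 0.0074]), 0.69)]
case_pocket side [(array([0.5252, 0.0859, 0.0154]), 0.56)]
[292.899  367.4458] [133.5435 242.8128]
```

View pics/c4.png

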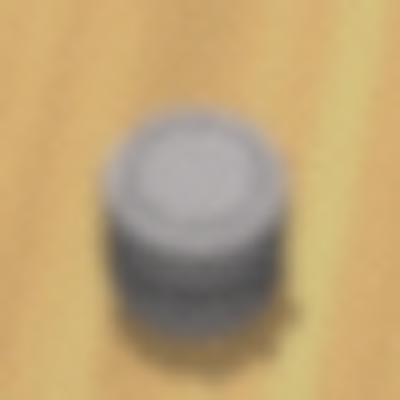

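>>> {"fn": "apply_moves", "kwargs": {"rows": [{"jaw": -1,"dx": 0,"dy": 0,"dz": 0,"yaw": -1},{"jaw": -1,"dx": 0,"dy": 0,"dz": 0,"yaw": -1},{"jaw": -1,"dx": 0,"dy": 0,"dz": 0,"yaw": -1},{"jaw": -1,"dx": 0,"dy": 0,"dz": 0,"yaw": -1},{"jaw": -1,"dx": 0,"dy": 0,"dz": 0,"yaw": -1},{"jaw": -1,"dx": 0,"dy": 0,"dz": 0,"yaw": -1},{"jaw": -1,"dx": 0,"dy": 0,"dz": 0,"yaw": -0.17}], "squeeze": 8}}

```text
t: 2.08
position: [0.2289, 0.6084, 0.2226]
eef_rot: [0.0, -0.144, 0.99, 0.0]
contact_force: [0.6, 0.3, -0.0]
opening: 0.998
```

```bash
cat >> h.py <<'E'
def status(target=None, ang=None):
    from scipy.spatial.transform import Rotation as Ro
    np.set_printoptions(precision=4,suppress=True)
    o=readout.get_obs(); q=o["eef_rot"]; R=Ro.from_quat([q[1],q[2],q[3],q[0]]).as_matrix()
    print("t",round(o["t"],2),"pos",o["position"],"F",o["contact_force"],"open",round(o["opening"],3),"tooly ang",round(np.degrees(np.arctan2(R[1,1],R[0,1])),2),"zaxis",R[:,2],"q7",o["joint_positions"][6])
    if target is not None:
        d=R.T@(np.array(target)-o["position"])/.04; print("units to target",d)
    return o,R
E
python3 -c "
from h import *; status([.432,.392,.10])"
```

```text
t 2.08 pos [0.2289 0.6084 0.2226] F [ 0.619   0.2704 -0.0229] open 0.998 tooly ang 106.59 zaxis [ 0.      0.0001 -1.    ] q7 0.572900159030471
units to target [-3.321  -6.6329  3.0648]
```

>>> {"fn": "apply_moves", "kwargs": {"rows": [{"jaw": -1,"dx": -0.415,"dy": -0.829,"dz": 0.383,"yaw": 0},{"jaw": -1,"dx": -0.415,"dy": -0.829,"dz": 0.383,"yaw": 0},{"jaw": -1,"dx": -0.415,"dy": -0.829,"dz": 0.383,"yaw": 0},{"jaw": -1,"dx": -0.415,"dy": -0.829,"dz": 0.383,"yaw": 0},{"jaw": -1,"dx": -0.415,"dy": -0.829,"dz": 0.383,"yaw": 0},{"jaw": -1,"dx": -0.415,"dy": -0.829,"dz": 0.383,"yaw": 0},{"jaw": -1,"dx": -0.415,"dy": -0.829,"dz": 0.383,"yaw": 0},{"jaw": -1,"dx": -0.415,"dy": -0.829,"dz": 0.383,"yaw": 0}]}}

```text
t: 2.75
position: [0.4323, 0.39, 0.0997]
eef_rot: [0.0, -0.141, 0.99, 0.0]
contact_force: [0.9, 1.2, -0.8]
opening: 1.001
```

>>> {"fn": "apply_moves", "kwargs": {"rows": [{"jaw": -1,"dx": 0,"dy": 0,"dz": 0,"yaw": 0},{"jaw": -1,"dx": 0,"dy": 0,"dz": 0,"yaw": 0}]}}

```text
t: 2.92
position: [0.433, 0.3882, 0.099]
eef_rot: [-0.001, -0.139, 0.99, -0.001]
contact_force: [-0.6, 0.6, 0.6]
opening: 0.995
```

```bash
python3 -c "
from h import *; status([.432,.392,.013])"
```

```text
t 2.92 pos [0.433  0.3882 0.099 ] F [-0.6373  0.5642  0.5761] open 0.995 tooly ang 105.95 zaxis [-0.0009 -0.0021 -1.    ] q7 1.0716484145180512
units to target [-0.0059  0.1016  2.149 ]
```

>>> {"fn": "apply_moves", "kwargs": {"rows": [{"jaw": -1,"dx": 0,"dy": 0.05,"dz": 0.5,"yaw": 0},{"jaw": -1,"dx": 0,"dy": 0.05,"dz": 0.5,"yaw": 0},{"jaw": -1,"dx": 0,"dy": 0,"dz": 0.5,"yaw": 0},{"jaw": -1,"dx": 0,"dy": 0,"dz": 0.4,"yaw": 0},{"jaw": -1,"dx": 0,"dy": 0,"dz": 0.24,"yaw": 0},{"jaw": -1,"dx": 0,"dy": 0,"dz": 0,"yaw": 0},{"jaw": -1,"dx": 0,"dy": 0,"dz": 0,"yaw": 0}]}}

```text
t: 3.5
position: [0.4295, 0.3963, 0.0147]
eef_rot: [-0.0, -0.143, 0.99, 0.0]
contact_force: [-0.0, -0.8, 0.3]
opening: 0.999
```

Run:
```python
from h import *; status([.432,.392,.013])
for n in ("side","top"):
    p=optics.read_camera(n); save(p,n+"1.png")
    print(proj(p,[.432,.392,.013]))
    if n=="side": cv2.imwrite("pics/c5.png",cv2.resize(p["image"][310:420,220:370],None,fx=5,fy=5)[:,:,::-1])
status()
```

```text
t 3.5 pos [0.4295 0.3963 0.0147] F [-0.0098 -0.8114  0.3164] open 0.999 tooly ang 106.45 zaxis [-0.0002  0.0004 -1.    ] q7 1.0658080771613163
units to target [-0.0295 -0.1201  0.0432]
[294.5573 371.9069]
[135.4257 243.8601]
t 3.6 pos [0.4306 0.3965 0.0158] F [ 0.5514 -0.5635 -1.0407] open 0.996 tooly ang 106.43 zaxis [ 0.0016  0.0019 -1.    ] q7 1.0661842303518476
```

View pics/c5.png

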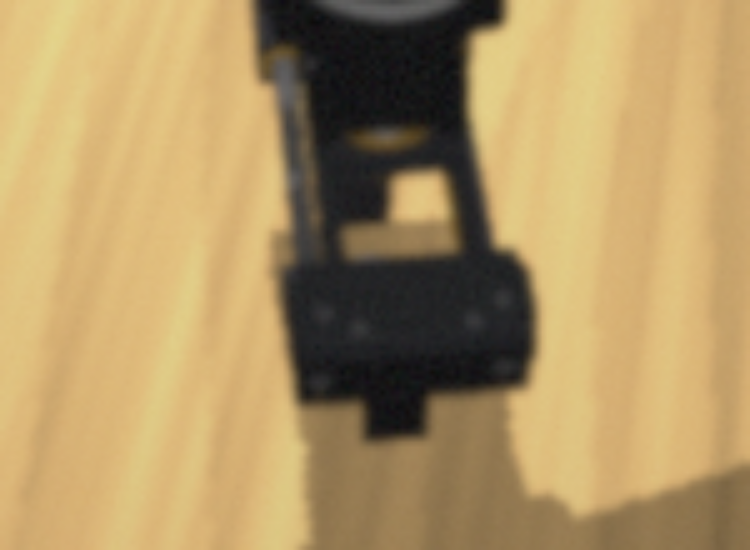

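>>> {"fn": "apply_moves", "kwargs": {"rows": [{"jaw": 0,"dx": 0,"dy": -0.08,"dz": 0.05,"yaw": 0},{"jaw": 1,"dx": 0,"dy": 0,"dz": 0,"yaw": 0},{"jaw": 1,"dx": 0,"dy": 0,"dz": 0,"yaw": 0},{"jaw": 1,"dx": 0,"dy": 0,"dz": 0,"yaw": 0},{"jaw": 1,"dx": 0,"dy": 0,"dz": 0,"yaw": 0},{"jaw": 1,"dx": 0,"dy": 0,"dz": 0,"yaw": 0},{"jaw": 1,"dx": 0,"dy": 0,"dz": 0,"yaw": 0}], "squeeze": 5}}

```text
t: 4.18
position: [0.431, 0.3923, 0.0125]
eef_rot: [0.0, -0.143, 0.99, 0.0]
contact_force: [0.6, 0.2, -0.1]
opening: 0.555
```

>>> {"fn": "apply_moves", "kwargs": {"rows": [{"jaw": 1,"dx": 0,"dy": 0,"dz": 0,"yaw": 0},{"jaw": 1,"dx": 0,"dy": 0,"dz": 0,"yaw": 0}]}}

```text
t: 4.35
position: [0.431, 0.3922, 0.0124]
eef_rot: [0.0, -0.143, 0.99, 0.0]
contact_force: [-0.0, 0.1, 0.4]
opening: 0.401
```

>>> {"fn": "apply_moves", "kwargs": {"rows": [{"jaw": 1,"dx": 0,"dy": 0,"dz": 0,"yaw": 0},{"jaw": 1,"dx": 0,"dy": 0,"dz": 0,"yaw": 0},{"jaw": 1,"dx": 0,"dy": 0,"dz": 0,"yaw": 0}]}}

```text
t: 4.6
position: [0.431, 0.3921, 0.0124]
eef_rot: [0.0, -0.143, 0.99, -0.0]
contact_force: [0.7, -0.9, 0.1]
opening: 0.376
```

>>> {"fn": "apply_moves", "kwargs": {"rows": [{"jaw": -1,"dx": 0,"dy": 0,"dz": 0,"yaw": 0},{"jaw": -1,"dx": 0,"dy": 0,"dz": 0,"yaw": 0},{"jaw": -1,"dx": 0,"dy": 0,"dz": 0,"yaw": 0},{"jaw": -1,"dx": 0,"dy": 0,"dz": 0,"yaw": 0},{"jaw": -0.1,"dx": 0,"dy": 0,"dz": 0,"yaw": 0}]}}

```text
t: 5.02
position: [0.431, 0.3922, 0.0125]
eef_rot: [0.0, -0.143, 0.99, 0.0]
contact_force: [0.2, -0.3, 0.1]
opening: 0.616
```

>>> {"fn": "apply_moves", "kwargs": {"rows": [{"jaw": -0.4,"dx": 0,"dy": 0,"dz": 0,"yaw": 1},{"jaw": -0.4,"dx": 0,"dy": 0,"dz": 0,"yaw": 1},{"jaw": -0.4,"dx": 0,"dy": 0,"dz": 0,"yaw": 1},{"jaw": -0.4,"dx": 0,"dy": 0,"dz": 0,"yaw": 1},{"jaw": -0.4,"dx": 0,"dy": 0,"dz": 0,"yaw": 1},{"jaw": -0.4,"dx": 0,"dy": 0,"dz": 0,"yaw": 1},{"jaw": -0.4,"dx": 0,"dy": 0,"dz": 0,"yaw": 1},{"jaw": -0.4,"dx": 0,"dy": 0,"dz": 0,"yaw": 1}]}}

```text
t: 5.68
position: [0.431, 0.3923, 0.0124]
eef_rot: [0.0, 0.275, 0.962, 0.0]
contact_force: [0.4, 0.2, -0.7]
opening: 0.697
```

>>> {"fn": "apply_moves", "kwargs": {"rows": [{"jaw": -0.4,"dx": 0,"dy": 0,"dz": 0,"yaw": 1},{"jaw": -0.4,"dx": 0,"dy": 0,"dz": 0,"yaw": 1},{"jaw": -0.4,"dx": 0,"dy": 0,"dz": 0,"yaw": 1},{"jaw": -0.4,"dx": 0,"dy": 0,"dz": 0,"yaw": 1},{"jaw": -0.4,"dx": 0,"dy": 0,"dz": 0,"yaw": 1},{"jaw": -0.4,"dx": 0,"dy": 0,"dz": 0,"yaw": 1},{"jaw": -0.4,"dx": 0,"dy": 0,"dz": 0,"yaw": 1},{"jaw": 1,"dx": 0,"dy": 0,"dz": 0,"yaw": 0}]}}

```text
t: 6.35
position: [0.431, 0.3923, 0.0124]
eef_rot: [0.0, 0.6, 0.8, 0.0]
contact_force: [-0.5, -0.4, -0.1]
opening: 0.668
```

>>> {"fn": "apply_moves", "kwargs": {"rows": [{"jaw": 1,"dx": 0,"dy": 0,"dz": 0,"yaw": 0},{"jaw": 1,"dx": 0,"dy": 0,"dz": 0,"yaw": 0},{"jaw": 1,"dx": 0,"dy": 0,"dz": 0,"yaw": 0},{"jaw": 1,"dx": 0,"dy": 0,"dz": 0,"yaw": 0},{"jaw": 1,"dx": 0,"dy": 0,"dz": 0,"yaw": 0},{"jaw": 1,"dx": 0,"dy": 0,"dz": 0,"yaw": 0}]}}

```text
t: 6.85
position: [0.4311, 0.3922, 0.0125]
eef_rot: [0.0, 0.599, 0.801, 0.0]
contact_force: [0.6, 0.1, 0.1]
opening: 0.373
```

>>> {"fn": "apply_moves", "kwargs": {"rows": [{"jaw": 1,"dx": 0,"dy": 0,"dz": 0,"yaw": 0},{"jaw": 1,"dx": 0,"dy": 0,"dz": 0,"yaw": 0}], "squeeze": 15}}

```text
t: 7.02
position: [0.4311, 0.3922, 0.0125]
eef_rot: [0.0, 0.599, 0.801, 0.0]
contact_force: [0.2, 0.3, -0.8]
opening: 0.374
```

```bash
python3 -c "
from h import *; status([.523,.0856,.10])"
```

```text
t 7.02 pos [0.4311 0.3922 0.0125] F [ 0.2414  0.2609 -0.8124] open 0.374 tooly ang 16.41 zaxis [ 0.0002  0.0002 -1.    ] q7 -0.40265961723907184
units to target [-8.0013  0.0384 -2.1891]
```

>>> {"fn": "apply_moves", "kwargs": {"rows": [{"jaw": 1,"dx": 0,"dy": 0,"dz": -0.3,"yaw": 0},{"jaw": 1,"dx": 0,"dy": 0,"dz": -0.6,"yaw": 0},{"jaw": 1,"dx": 0,"dy": 0,"dz": -0.7,"yaw": 0},{"jaw": 1,"dx": -0.4,"dy": 0,"dz": -0.59,"yaw": 0},{"jaw": 1,"dx": -0.8,"dy": 0,"dz": 0,"yaw": 0},{"jaw": 1,"dx": -1,"dy": 0,"dz": 0,"yaw": 0},{"jaw": 1,"dx": -1,"dy": 0,"dz": 0,"yaw": 0},{"jaw": 1,"dx": -1,"dy": 0.04,"dz": 0,"yaw": 0}]}}

```text
t: 7.68
position: [0.48, 0.23, 0.1011]
eef_rot: [-0.0, 0.599, 0.801, 0.0]
contact_force: [1.7, -0.4, -1.0]
opening: 0.371
```

>>> {"fn": "apply_moves", "kwargs": {"rows": [{"jaw": 1,"dx": -1,"dy": 0,"dz": 0,"yaw": 0},{"jaw": 1,"dx": -1,"dy": 0,"dz": 0,"yaw": 0},{"jaw": 1,"dx": -0.9,"dy": 0,"dz": 0,"yaw": 0},{"jaw": 1,"dx": -0.6,"dy": 0,"dz": 0,"yaw": 0},{"jaw": 1,"dx": -0.3,"dy": 0,"dz": 0,"yaw": 0},{"jaw": 1,"dx": 0,"dy": 0,"dz": 0,"yaw": 0},{"jaw": 1,"dx": 0,"dy": 0,"dz": 0,"yaw": 0},{"jaw": 1,"dx": 0,"dy": 0,"dz": 0,"yaw": 0}]}}

```text
t: 8.35
position: [0.5225, 0.0874, 0.1002]
eef_rot: [-0.0, 0.598, 0.801, 0.0]
contact_force: [0.5, 0.2, -0.4]
opening: 0.378
```

Run:
```python
from h import *
status([.523,.0856,.06])
p=optics.read_camera("side"); save(p,"side2.png")
cv2.imwrite("pics/c6.png",cv2.resize(p["image"][180:300,215:345],None,fx=5,fy=5)[:,:,::-1])
status()
```

```text
t 8.35 pos [0.5225 0.0874 0.1002] F [ 0.5093  0.1765 -0.3903] open 0.378 tooly ang 16.51 zaxis [-0.0002  0.0011 -1.    ] q7 0.15398509999331395
units to target [-0.0474 -0.0011  1.0062]
t 8.4 pos [0.5225 0.0877 0.1001] F [ 0.0753 -0.2749 -1.4234] open 0.372 tooly ang 16.56 zaxis [-0.0002  0.0009 -1.    ] q7 0.15414391680540557
```

View pics/c6.png

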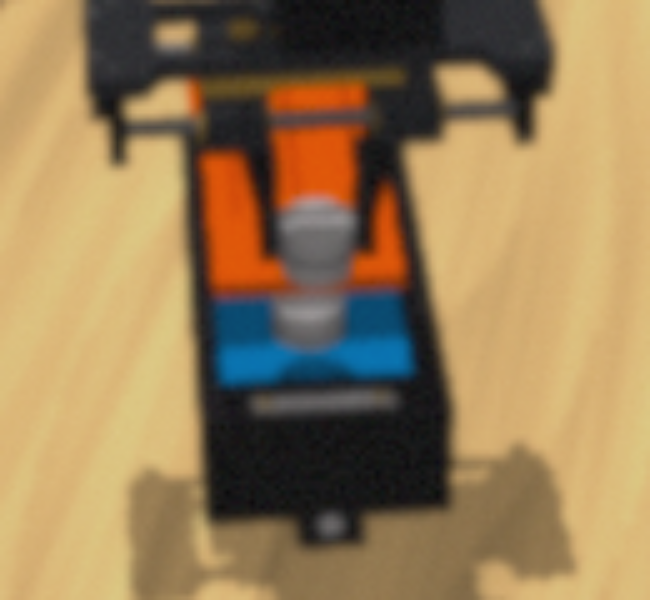

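>>> {"fn": "apply_moves", "kwargs": {"rows": [{"jaw": 1,"dx": -0.035,"dy": 0,"dz": 0.4,"yaw": 0},{"jaw": 1,"dx": 0,"dy": 0,"dz": 0.5,"yaw": 0},{"jaw": 1,"dx": 0,"dy": 0,"dz": 0.4,"yaw": 0},{"jaw": 1,"dx": 0,"dy": 0,"dz": 0.2,"yaw": 0},{"jaw": 1,"dx": 0,"dy": 0,"dz": 0,"yaw": 0},{"jaw": 1,"dx": 0,"dy": 0,"dz": 0,"yaw": 0}]}}

```text
t: 8.9
position: [0.5231, 0.0852, 0.04]
eef_rot: [-0.0, 0.598, 0.801, -0.0]
contact_force: [-0.4, -0.7, -0.6]
opening: 0.369
```

>>> {"fn": "apply_moves", "kwargs": {"rows": [{"jaw": 1,"dx": 0,"dy": 0,"dz": 0,"yaw": 0}]}}

```text
t: 8.98
position: [0.524, 0.085, 0.041]
eef_rot: [0.0, 0.599, 0.801, 0.001]
contact_force: [-0.0, 0.6, -0.9]
opening: 0.374
```

Run:
```python
from h import *
status([.5227,.0862,.0245])
p=optics.read_camera("side"); save(p,"side3.png")
cv2.imwrite("pics/c7.png",cv2.resize(p["image"][180:300,215:345],None,fx=5,fy=5)[:,:,::-1])
```

```text
t 8.98 pos [0.524 0.085 0.041] F [-0.0135  0.5643 -0.9405] open 0.374 tooly ang 16.46 zaxis [ 0.0015  0.0006 -1.    ] q7 0.19724282296530873
units to target [ 0.0373 -0.0245  0.4114]
```

View pics/c7.png

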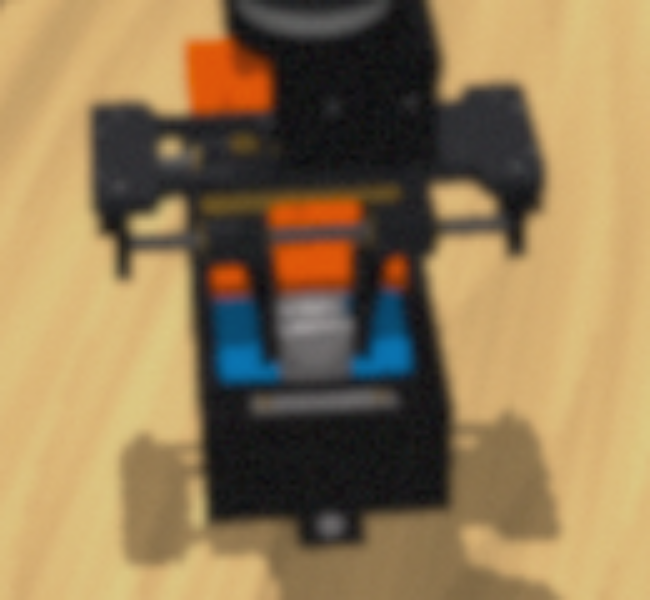

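>>> {"fn": "apply_moves", "kwargs": {"rows": [{"jaw": 1,"dx": 0,"dy": 0,"dz": 0.05,"yaw": 0},{"jaw": 1,"dx": 0,"dy": 0,"dz": 0.05,"yaw": 0},{"jaw": 1,"dx": 0,"dy": 0,"dz": 0.05,"yaw": 0}]}}

```text
t: 9.28
position: [0.5236, 0.0844, 0.0343]
eef_rot: [0.0, 0.599, 0.801, 0.0]
contact_force: [-0.6, -0.5, -1.4]
opening: 0.373
```

>>> {"fn": "apply_moves", "kwargs": {"rows": [{"jaw": 1,"dx": 0,"dy": 0,"dz": 0.04,"yaw": 0},{"jaw": 1,"dx": 0,"dy": 0,"dz": 0,"yaw": 0}]}}

```text
t: 9.45
position: [0.523, 0.0842, 0.032]
eef_rot: [-0.0, 0.599, 0.801, -0.0]
contact_force: [-0.5, -1.4, -0.5]
opening: 0.373
```

>>> {"fn": "apply_moves", "kwargs": {"rows": [{"jaw": 1,"dx": 0,"dy": 0,"dz": 0.04,"yaw": 0},{"jaw": 1,"dx": 0,"dy": 0,"dz": 0,"yaw": 0}]}}

```text
t: 9.62
position: [0.5231, 0.0843, 0.0305]
eef_rot: [-0.0, 0.599, 0.801, -0.0]
contact_force: [-0.2, 0.1, -2.0]
opening: 0.377
```

>>> {"fn": "apply_moves", "kwargs": {"rows": [{"jaw": 1,"dx": 0,"dy": 0,"dz": 0.04,"yaw": 0},{"jaw": 1,"dx": 0,"dy": 0,"dz": 0,"yaw": 0}]}}

```text
t: 9.78
position: [0.5231, 0.0843, 0.0289]
eef_rot: [-0.0, 0.599, 0.801, -0.0]
contact_force: [-0.6, 0.6, -0.9]
opening: 0.375
```

>>> {"fn": "apply_moves", "kwargs": {"rows": [{"jaw": 1,"dx": 0,"dy": 0,"dz": 0.04,"yaw": 0},{"jaw": 1,"dx": 0,"dy": 0,"dz": 0.04,"yaw": 0},{"jaw": 1,"dx": 0,"dy": 0,"dz": 0,"yaw": 0}]}}

```text
t: 10.03
position: [0.523, 0.0843, 0.0256]
eef_rot: [-0.0, 0.599, 0.801, -0.0]
contact_force: [-0.4, 0.1, -0.2]
opening: 0.372
```

>>> {"fn": "apply_moves", "kwargs": {"rows": [{"jaw": 1,"dx": 0,"dy": 0,"dz": 0.03,"yaw": 0},{"jaw": 1,"dx": 0,"dy": 0,"dz": 0,"yaw": 0}]}}

```text
t: 10.2
position: [0.5232, 0.0843, 0.0246]
eef_rot: [-0.0, 0.599, 0.801, -0.0]
contact_force: [-0.4, -0.4, -1.1]
opening: 0.374
```

>>> {"fn": "apply_moves", "kwargs": {"rows": [{"jaw": 0.1,"dx": 0,"dy": 0,"dz": 0,"yaw": 0},{"jaw": 0.0,"dx": 0,"dy": 0,"dz": 0,"yaw": 0},{"jaw": 0.0,"dx": 0,"dy": 0,"dz": 0,"yaw": 0},{"jaw": 0.0,"dx": 0,"dy": 0,"dz": 0,"yaw": 0},{"jaw": 0.0,"dx": 0,"dy": 0,"dz": 0,"yaw": 0}]}}

```text
t: 10.62
position: [0.5234, 0.0844, 0.0249]
eef_rot: [0.0, 0.599, 0.801, 0.0]
contact_force: [-0.4, 1.7, 0.3]
opening: 0.496
```

>>> {"fn": "apply_moves", "kwargs": {"rows": [{"jaw": 0,"dx": 0,"dy": 0,"dz": -0.2,"yaw": 0},{"jaw": 0,"dx": 0,"dy": 0,"dz": -0.4,"yaw": 0},{"jaw": 0,"dx": 0,"dy": 0,"dz": -0.8,"yaw": 0},{"jaw": 0,"dx": 0,"dy": 0,"dz": -0.8,"yaw": 0},{"jaw": 0,"dx": 0,"dy": 0,"dz": -0.8,"yaw": 0},{"jaw": 0,"dx": 0,"dy": 0,"dz": -0.3,"yaw": 0}]}}

```text
t: 11.12
position: [0.5258, 0.0846, 0.1622]
eef_rot: [0.002, 0.599, 0.801, 0.003]
contact_force: [1.1, -0.1, 0.4]
opening: 0.502
```

Run:
```python
from h import *
status()
p=optics.read_camera("side"); save(p,"side4.png")
cv2.imwrite("pics/c8.png",cv2.resize(p["image"][170:300,215:345],None,fx=4,fy=4)[:,:,::-1])
for l in ("follower_mid","lid_rib","lid_front"): print(l,[(w(p,d["location"]),round(d["conf"],2)) for d in optics.pinpoint(l,p)[:3]])
```

```text
t 11.12 pos [0.5258 0.0846 0.1622] F [ 1.1184 -0.1039  0.3553] open 0.502 tooly ang 16.38 zaxis [ 0.0071  0.0027 -1.    ] q7 0.128378413924827
follower_mid [(array([0.5253, 0.0859, 0.0284]), 0.69)]
lid_rib [(array([ 0.5912, -0.134 ,  0.059 ]), 0.98)]
lid_front [(array([0.534 , 0.0507, 0.0482]), 0.57)]
```

View pics/c8.png

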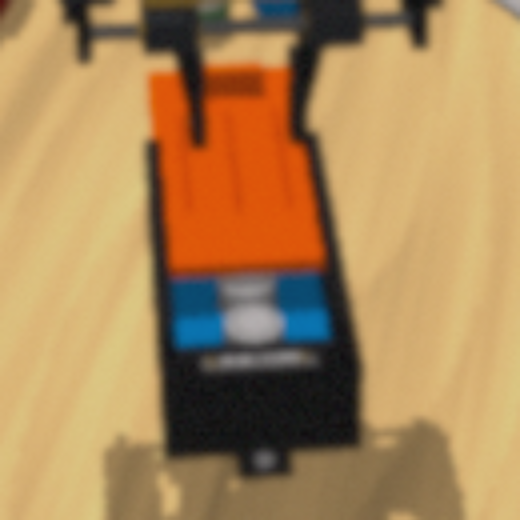

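>>> {"fn": "apply_moves", "kwargs": {"rows": [{"jaw": 1,"dx": -0.4,"dy": 0,"dz": 0.2,"yaw": 0},{"jaw": 1,"dx": -0.8,"dy": 0,"dz": 0.3,"yaw": 0},{"jaw": 1,"dx": -0.95,"dy": 0,"dz": 0.2,"yaw": 0},{"jaw": 1,"dx": -1,"dy": 0,"dz": 0.1,"yaw": 0},{"jaw": 1,"dx": -1,"dy": 0,"dz": 0,"yaw": 0},{"jaw": 1,"dx": -1,"dy": 0,"dz": 0,"yaw": 0},{"jaw": 1,"dx": -0.7,"dy": 0,"dz": 0,"yaw": 0},{"jaw": 1,"dx": -0.4,"dy": 0,"dz": 0,"yaw": 0}]}}

```text
t: 11.98
position: [0.5923, -0.1607, 0.1224]
eef_rot: [-0.001, 0.601, 0.799, -0.002]
contact_force: [-0.7, 0.6, -0.2]
opening: 0.025
```

>>> {"fn": "apply_moves", "kwargs": {"rows": [{"jaw": 1,"dx": 0,"dy": 0,"dz": 0,"yaw": 0},{"jaw": 1,"dx": 0,"dy": 0,"dz": 0,"yaw": 0},{"jaw": 1,"dx": 0,"dy": 0,"dz": 0,"yaw": 0}]}}

```text
t: 12.23
position: [0.593, -0.1537, 0.1231]
eef_rot: [-0.002, 0.598, 0.801, -0.0]
contact_force: [-0.5, 0.6, -0.4]
opening: 0.0
```

```bash
cat >> h.py <<'E'
U=np.array([-.2823,.9593]); C0=np.array([.5365,.0392]); V=np.array([-.9593,-.2823])
def casexy(p): d=np.array(p[:2])-C0; return round(float(d@U)*1000,1),round(float(d@V)*1000,1)
E
python3 - <<'E'
from h import *
o,R=status([.5944,-.1575,.057]); print(casexy(o["position"]))
p=optics.read_camera("top"); save(p,"top5.png")
print(proj(p,[*(C0-.181*U+.025*V),.069]),proj(p,[*(C0-.181*U-.025*V),.069]))
cv2.imwrite("pics/c9.png",cv2.resize(p["image"][145:245,205:375],None,fx=4.5,fy=4.5)[:,:,::-1])
E
```

```text
t 12.23 pos [ 0.593  -0.1537  0.1231] F [-0.4722  0.5879 -0.3962] open 0.0 tooly ang 16.48 zaxis [-0.0029  0.0014 -1.    ] q7 0.674691951247949
units to target [-0.1053  0.011   1.6531]
(-201.0, 0.3)
[338.5417 190.0531] [332.5675 171.1167]
```

View pics/c9.png

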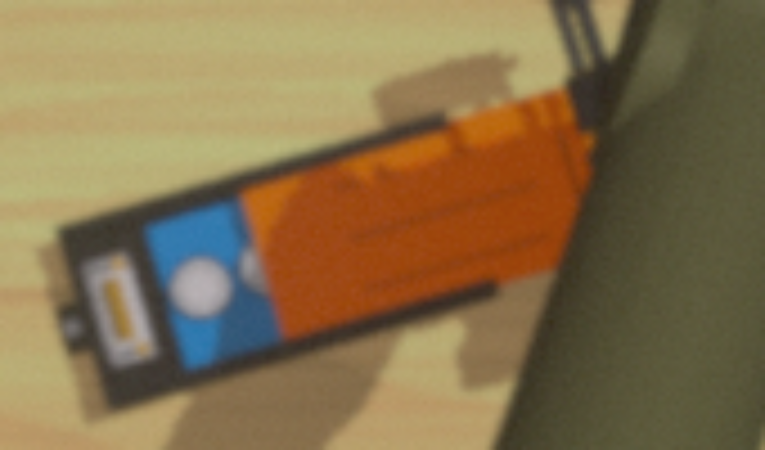

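>>> {"fn": "apply_moves", "kwargs": {"rows": [{"jaw": 1,"dx": -0.12,"dy": 0,"dz": 0.4,"yaw": 0},{"jaw": 1,"dx": 0,"dy": 0,"dz": 0.5,"yaw": 0},{"jaw": 1,"dx": 0,"dy": 0,"dz": 0.4,"yaw": 0},{"jaw": 1,"dx": 0,"dy": 0,"dz": 0.25,"yaw": 0},{"jaw": 1,"dx": 0,"dy": 0,"dz": 0.05,"yaw": 0},{"jaw": 1,"dx": 0,"dy": 0,"dz": 0,"yaw": 0},{"jaw": 1,"dx": 0,"dy": 0,"dz": 0,"yaw": 0}]}}

```text
t: 12.87
position: [0.5959, -0.1596, 0.0616]
eef_rot: [0.0, 0.599, 0.801, 0.0]
contact_force: [0.1, -0.3, -0.2]
opening: 0.005
```

Run:
```python
from h import *
o,R=status([.5944,-.1575,.057]); print(casexy(o["position"]))
p=optics.read_camera("side"); save(p,"side6.png")
cv2.imwrite("pics/c10.png",cv2.resize(p["image"][130:290,205:345],None,fx=3.7,fy=3.7)[:,:,::-1])
```

```text
t 12.87 pos [ 0.5959 -0.1596  0.0616] F [ 0.0666 -0.2737 -0.2342] open 0.005 tooly ang 16.46 zaxis [ 0.0012  0.0001 -1.    ] q7 0.7183822491910802
units to target [ 0.0608 -0.0208  0.1151]
(-207.5, -0.8)
```

View pics/c10.png

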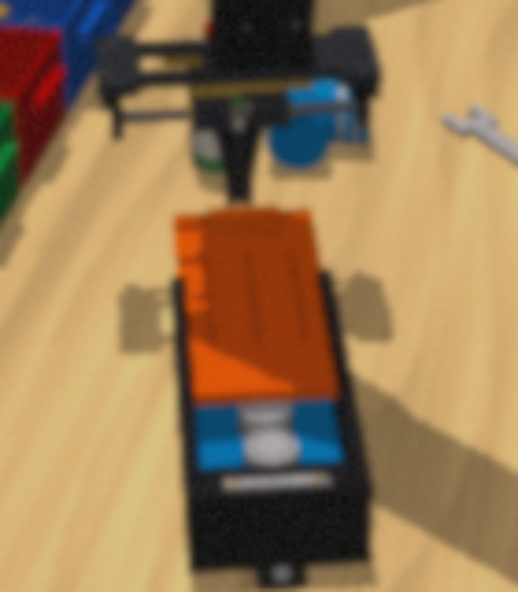

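>>> {"fn": "apply_moves", "kwargs": {"rows": [{"jaw": 1,"dx": 0,"dy": 0,"dz": 0.1,"yaw": 0},{"jaw": 1,"dx": 0.1,"dy": 0,"dz": 0,"yaw": 0},{"jaw": 1,"dx": 0.1,"dy": 0,"dz": 0,"yaw": 0},{"jaw": 1,"dx": 0.1,"dy": 0,"dz": 0,"yaw": 0}]}}

```text
t: 13.25
position: [0.5919, -0.1481, 0.057]
eef_rot: [0.0, 0.599, 0.801, 0.0]
contact_force: [0.2, 0.5, -0.0]
opening: 0.003
```

>>> {"fn": "apply_moves", "kwargs": {"rows": [{"jaw": 1,"dx": 0.1,"dy": 0,"dz": 0,"yaw": 0},{"jaw": 1,"dx": 0.1,"dy": 0,"dz": 0,"yaw": 0},{"jaw": 1,"dx": 0.1,"dy": 0,"dz": 0,"yaw": 0},{"jaw": 1,"dx": 0.1,"dy": 0,"dz": 0,"yaw": 0}]}}

```text
t: 13.58
position: [0.5874, -0.1329, 0.057]
eef_rot: [0.0, 0.599, 0.801, 0.0]
contact_force: [0.2, -1.1, -0.6]
opening: 0.005
```

>>> {"fn": "apply_moves", "kwargs": {"rows": [{"jaw": 1,"dx": 0.15,"dy": 0,"dz": 0,"yaw": 0},{"jaw": 1,"dx": 0.15,"dy": 0,"dz": 0,"yaw": 0},{"jaw": 1,"dx": 0.15,"dy": 0,"dz": 0,"yaw": 0},{"jaw": 1,"dx": 0.15,"dy": 0,"dz": 0,"yaw": 0}]}}

```text
t: 13.92
position: [0.5805, -0.1096, 0.057]
eef_rot: [0.0, 0.599, 0.801, 0.0]
contact_force: [0.3, -1.3, 1.3]
opening: 0.007
```

Run:
```python
from h import *
o,R=status(); print(casexy(o["position"]), "Fx along", o["contact_force"][:2]@U)
p=optics.read_camera("side"); save(p,"side7.png")
cv2.imwrite("pics/c11.png",cv2.resize(p["image"][130:290,205:345],None,fx=3.7,fy=3.7)[:,:,::-1])
for l in ("lid_rib","lid_front"): print(l,[(casexy(w(p,d["location"])),round(d["conf"],2)) for d in optics.pinpoint(l,p)[:1]])
```

```text
t 13.92 pos [ 0.5805 -0.1096  0.057 ] F [ 0.3104 -1.3385  1.3373] open 0.007 tooly ang 16.41 zaxis [ 0.0004  0.     -1.    ] q7 0.6240103067843327
(-155.2, -0.2) Fx along -1.3716100404048064
lid_rib [((-139.5, -0.6), 0.91)]
lid_front [((49.9, -0.5), 0.9)]
```

View pics/c11.png

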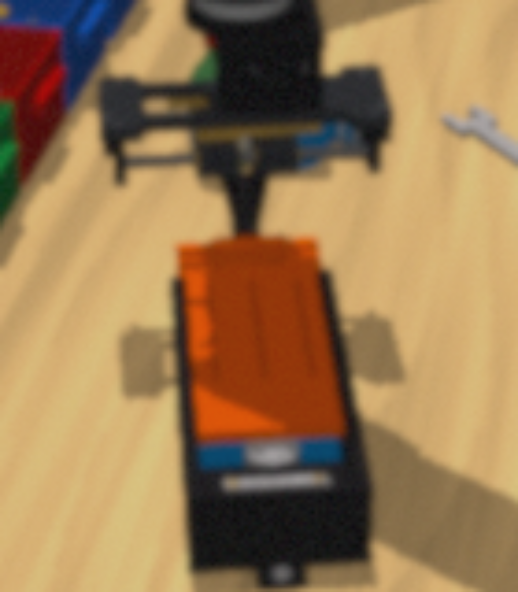

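>>> {"fn": "apply_moves", "kwargs": {"rows": [{"jaw": 1,"dx": 0.12,"dy": 0,"dz": 0,"yaw": 0},{"jaw": 1,"dx": 0.12,"dy": 0,"dz": 0,"yaw": 0},{"jaw": 1,"dx": 0.12,"dy": 0,"dz": 0,"yaw": 0},{"jaw": 1,"dx": 0.1,"dy": 0,"dz": 0,"yaw": 0},{"jaw": 1,"dx": 0.06,"dy": 0,"dz": 0,"yaw": 0},{"jaw": 1,"dx": 0.03,"dy": 0,"dz": 0,"yaw": 0}]}}

```text
t: 14.57
position: [0.5742, -0.0884, 0.0568]
eef_rot: [-0.0, 0.599, 0.801, 0.0]
contact_force: [0.4, -0.5, -0.7]
opening: 0.005
```

>>> {"fn": "apply_moves", "kwargs": {"rows": [{"jaw": 1,"dx": 0.02,"dy": 0,"dz": 0,"yaw": 0},{"jaw": 1,"dx": 0.02,"dy": 0,"dz": 0,"yaw": 0}]}}

```text
t: 14.73
position: [0.5739, -0.0876, 0.0568]
eef_rot: [0.0, 0.599, 0.801, -0.0]
contact_force: [-0.3, -1.0, -0.7]
opening: 0.008
```

Run:
```python
from h import *
o,R=status(); print(casexy(o["position"]), "Fx along", o["contact_force"][:2]@U)
for n in ("side","top"):
    p=optics.read_camera(n); save(p,n+"8.png")
    for l in ("lid_rib","lid_front"): print(l,[(casexy(w(p,d["location"])),round(d["conf"],2)) for d in optics.pinpoint(l,p)[:1]])
```

```text
t 14.73 pos [ 0.5739 -0.0876  0.0568] F [-0.3218 -0.9658 -0.7043] open 0.008 tooly ang 16.4 zaxis [ 0. -0. -1.] q7 0.578809495678942
(-132.2, -0.0) Fx along -0.8356518912991316
lid_rib [((-118.4, -2.6), 0.55)]
lid_front [((72.4, -1.8), 0.89)]
lid_rib [((-118.8, 1.4), 0.76)]
lid_front [((70.1, 2.1), 0.92)]
```

>>> {"fn": "apply_moves", "kwargs": {"rows": [{"jaw": 1,"dx": 0.025,"dy": 0,"dz": 0,"yaw": 0},{"jaw": 1,"dx": 0.025,"dy": 0,"dz": 0,"yaw": 0},{"jaw": 1,"dx": 0.025,"dy": 0,"dz": 0,"yaw": 0},{"jaw": 1,"dx": 0.025,"dy": 0,"dz": 0,"yaw": 0}]}}

```text
t: 15.37
position: [0.5727, -0.0837, 0.0568]
eef_rot: [0.0, 0.599, 0.801, -0.0]
contact_force: [-0.1, -1.1, -0.8]
opening: 0.005
```

>>> {"fn": "apply_moves", "kwargs": {"rows": [{"jaw": 1,"dx": 0.025,"dy": 0,"dz": 0,"yaw": 0},{"jaw": 1,"dx": 0.025,"dy": 0,"dz": 0,"yaw": 0}]}}

```text
t: 15.53
position: [0.5722, -0.0817, 0.0568]
eef_rot: [-0.0, 0.599, 0.801, 0.0]
contact_force: [0.1, -1.2, -0.5]
opening: 0.004
```

>>> {"fn": "apply_moves", "kwargs": {"rows": [{"jaw": 1,"dx": 0.025,"dy": 0,"dz": 0,"yaw": 0},{"jaw": 1,"dx": 0.025,"dy": 0,"dz": 0,"yaw": 0}]}}

```text
t: 15.7
position: [0.5716, -0.0798, 0.0568]
eef_rot: [-0.0, 0.599, 0.801, 0.0]
contact_force: [0.9, -0.3, -0.8]
opening: 0.006
```

>>> {"fn": "apply_moves", "kwargs": {"rows": [{"jaw": 1,"dx": 0.025,"dy": 0,"dz": 0,"yaw": 0},{"jaw": 1,"dx": 0.025,"dy": 0,"dz": 0,"yaw": 0}]}}

```text
t: 15.87
position: [0.5711, -0.0779, 0.0568]
eef_rot: [0.0, 0.599, 0.801, 0.0]
contact_force: [0.8, -0.3, 0.1]
opening: 0.006
```

>>> {"fn": "apply_moves", "kwargs": {"rows": [{"jaw": 1,"dx": 0.025,"dy": 0,"dz": 0,"yaw": 0},{"jaw": 1,"dx": 0.025,"dy": 0,"dz": 0,"yaw": 0}]}}

```text
t: 16.03
position: [0.5705, -0.076, 0.0568]
eef_rot: [-0.0, 0.599, 0.801, 0.0]
contact_force: [0.1, -0.1, -0.5]
opening: 0.001
```

>>> {"fn": "apply_moves", "kwargs": {"rows": [{"jaw": 1,"dx": 0.025,"dy": 0,"dz": 0,"yaw": 0},{"jaw": 1,"dx": 0.025,"dy": 0,"dz": 0,"yaw": 0}]}}

```text
t: 16.2
position: [0.5699, -0.0741, 0.0568]
eef_rot: [-0.0, 0.599, 0.801, 0.0]
contact_force: [0.3, -0.5, -0.8]
opening: 0.005
```

>>> {"fn": "apply_moves", "kwargs": {"rows": [{"jaw": 1,"dx": 0.025,"dy": 0,"dz": 0,"yaw": 0},{"jaw": 1,"dx": 0.025,"dy": 0,"dz": 0,"yaw": 0}]}}

```text
t: 16.37
position: [0.5694, -0.0721, 0.0568]
eef_rot: [0.0, 0.599, 0.801, 0.0]
contact_force: [-0.1, -1.2, -0.2]
opening: 0.006
```

>>> {"fn": "apply_moves", "kwargs": {"rows": [{"jaw": 1,"dx": 0.025,"dy": 0,"dz": 0,"yaw": 0},{"jaw": 1,"dx": 0.025,"dy": 0,"dz": 0,"yaw": 0}]}}

```text
t: 16.53
position: [0.5688, -0.0702, 0.0568]
eef_rot: [0.0, 0.599, 0.801, 0.0]
contact_force: [0.3, 0.6, -0.3]
opening: 0.007
```

>>> {"fn": "apply_moves", "kwargs": {"rows": [{"jaw": 1,"dx": 0.025,"dy": 0,"dz": 0,"yaw": 0},{"jaw": 1,"dx": 0.025,"dy": 0,"dz": 0,"yaw": 0}]}}

```text
t: 16.7
position: [0.5682, -0.0683, 0.0568]
eef_rot: [0.0, 0.599, 0.801, 0.0]
contact_force: [-0.7, -1.1, 0.1]
opening: 0.002
```

Run:
```python
from h import *
o,R=status(); print(casexy(o["position"]), "Fx along", o["contact_force"][:2]@U)
for n in ("side","top"):
    p=optics.read_camera(n); save(p,n+"9.png")
    for l in ("lid_rib","lid_front"): print(l,[(casexy(w(p,d["location"])),round(d["conf"],2)) for d in optics.pinpoint(l,p)[:1]])
    if n=="side": cv2.imwrite("pics/c12.png",cv2.resize(p["image"][180:290,230:330],None,fx=5,fy=5)[:,:,::-1])
```

```text
t 16.7 pos [ 0.5682 -0.0683  0.0568] F [-0.7259 -1.0908  0.1017] open 0.002 tooly ang 16.4 zaxis [ 0.0001  0.0001 -1.    ] q7 0.5382525174693072
(-112.1, -0.1) Fx along -0.8415250798853077
lid_rib [((-96.7, -2.5), 0.66)]
lid_front [((92.9, -1.3), 0.72)]
lid_rib [((-347.6, 235.5), 0.27)]
lid_front [((89.4, 0.5), 0.95)]
```

View pics/c12.png

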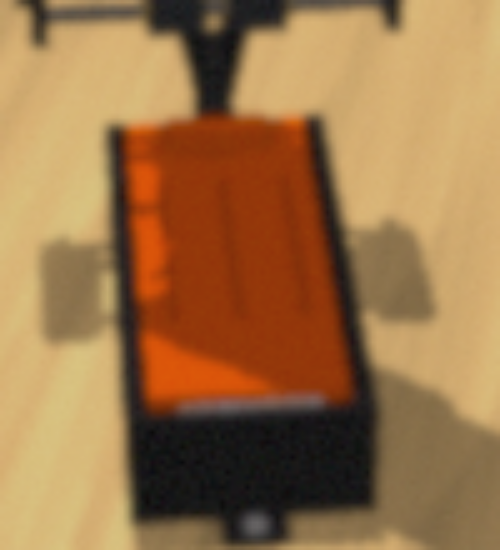

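>>> {"fn": "apply_moves", "kwargs": {"rows": [{"jaw": 1,"dx": 0.025,"dy": 0,"dz": 0,"yaw": 0},{"jaw": 1,"dx": 0.025,"dy": 0,"dz": 0,"yaw": 0}]}}

```text
t: 17.17
position: [0.5678, -0.0669, 0.0569]
eef_rot: [0.0, 0.599, 0.801, -0.0]
contact_force: [0.2, -1.2, -0.4]
opening: 0.004
```

>>> {"fn": "apply_moves", "kwargs": {"rows": [{"jaw": 1,"dx": 0.025,"dy": 0,"dz": 0,"yaw": 0}]}}

```text
t: 17.25
position: [0.5676, -0.0659, 0.0569]
eef_rot: [0.0, 0.599, 0.801, -0.0]
contact_force: [0.6, -0.9, 0.1]
opening: 0.005
```

>>> {"fn": "apply_moves", "kwargs": {"rows": [{"jaw": 1,"dx": 0.025,"dy": 0,"dz": 0,"yaw": 0}]}}

```text
t: 17.33
position: [0.5674, -0.065, 0.057]
eef_rot: [0.0, 0.599, 0.801, -0.0]
contact_force: [0.5, -3.0, 0.6]
opening: 0.006
```

>>> {"fn": "apply_moves", "kwargs": {"rows": [{"jaw": 1,"dx": 0.025,"dy": 0,"dz": 0,"yaw": 0}]}}

```text
t: 17.42
position: [0.5672, -0.0648, 0.057]
eef_rot: [0.001, 0.599, 0.801, -0.0]
contact_force: [1.5, -3.8, -0.4]
opening: 0.004
```

>>> {"fn": "apply_moves", "kwargs": {"rows": [{"jaw": 1,"dx": 0.025,"dy": 0,"dz": 0,"yaw": 0}]}}

```text
t: 17.5
position: [0.567, -0.0645, 0.0571]
eef_rot: [0.001, 0.599, 0.8, -0.001]
contact_force: [2.8, -6.8, -0.2]
opening: 0.001
```

>>> {"fn": "apply_moves", "kwargs": {"rows": [{"jaw": 1,"dx": 0.025,"dy": 0,"dz": 0,"yaw": 0}]}}

```text
t: 17.58
position: [0.567, -0.0643, 0.0572]
eef_rot: [0.002, 0.599, 0.8, -0.001]
contact_force: [2.4, -7.6, -0.5]
opening: 0.006
```

>>> {"fn": "apply_moves", "kwargs": {"rows": [{"jaw": 1,"dx": 0.025,"dy": 0,"dz": 0,"yaw": 0}]}}

```text
t: 17.67
position: [0.5669, -0.0641, 0.0573]
eef_rot: [0.002, 0.6, 0.8, -0.001]
contact_force: [3.6, -9.1, 0.3]
opening: 0.004
```

>>> {"fn": "apply_moves", "kwargs": {"rows": [{"jaw": 1,"dx": 0.015,"dy": 0,"dz": 0,"yaw": 0}]}}

```text
t: 17.75
position: [0.5668, -0.064, 0.0574]
eef_rot: [0.003, 0.6, 0.8, -0.001]
contact_force: [2.2, -9.5, 0.1]
opening: 0.006
```

>>> {"fn": "apply_moves", "kwargs": {"rows": [{"jaw": 1,"dx": 0.015,"dy": 0,"dz": 0,"yaw": 0}]}}

```text
t: 17.83
position: [0.5668, -0.0638, 0.0575]
eef_rot: [0.003, 0.6, 0.8, -0.001]
contact_force: [1.8, -9.9, 0.2]
opening: 0.004
```

>>> {"fn": "apply_moves", "kwargs": {"rows": [{"jaw": 1,"dx": 0.015,"dy": 0,"dz": 0,"yaw": 0}]}}

```text
t: 17.92
position: [0.5667, -0.0636, 0.0575]
eef_rot: [0.003, 0.6, 0.8, -0.001]
contact_force: [2.7, -9.3, -0.7]
opening: 0.005
```

>>> {"fn": "apply_moves", "kwargs": {"rows": [{"jaw": 1,"dx": 0.015,"dy": 0,"dz": 0,"yaw": 0}]}}

```text
t: 18.0
position: [0.5666, -0.0634, 0.0576]
eef_rot: [0.003, 0.6, 0.8, -0.001]
contact_force: [2.7, -10.4, -0.8]
opening: 0.004
```

>>> {"fn": "apply_moves", "kwargs": {"rows": [{"jaw": 1,"dx": 0.015,"dy": 0,"dz": 0,"yaw": 0}]}}

```text
t: 18.08
position: [0.5666, -0.0631, 0.0577]
eef_rot: [0.004, 0.6, 0.8, -0.001]
contact_force: [3.6, -11.8, 0.1]
opening: 0.006
```

>>> {"fn": "apply_moves", "kwargs": {"rows": [{"jaw": 1,"dx": 0.015,"dy": 0,"dz": 0,"yaw": 0}]}}

```text
t: 18.17
position: [0.5659, -0.0612, 0.0575]
eef_rot: [0.002, 0.6, 0.8, -0.001]
contact_force: [2.0, -5.4, -0.4]
opening: 0.003
```

>>> {"fn": "apply_moves", "kwargs": {"rows": [{"jaw": 1,"dx": 0,"dy": 0,"dz": 0,"yaw": 0}]}}

```text
t: 18.25
position: [0.5656, -0.0599, 0.0572]
eef_rot: [0.002, 0.6, 0.8, -0.001]
contact_force: [1.7, -5.9, 1.1]
opening: 0.005
```

>>> {"fn": "apply_moves", "kwargs": {"rows": [{"jaw": 1,"dx": 0,"dy": 0,"dz": 0,"yaw": 0}]}}

```text
t: 18.33
position: [0.5656, -0.0598, 0.0572]
eef_rot: [0.002, 0.6, 0.8, -0.001]
contact_force: [1.1, -5.1, 0.1]
opening: 0.004
```

Run:
```python
from h import *
o,R=status(); print(casexy(o["position"]), "Fx along", o["contact_force"][:2]@U)
for n in ("side","top"):
    p=optics.read_camera(n); save(p,n+"10.png")
    for l in ("lid_rib","lid_front"): print(l,[(casexy(w(p,d["location"])),round(d["conf"],2)) for d in optics.pinpoint(l,p)[:1]])
```

```text
t 18.33 pos [ 0.5656 -0.0598  0.0572] F [ 1.0979 -5.0739  0.0676] open 0.004 tooly ang 16.31 zaxis [ 0.0019 -0.0029 -1.    ] q7 0.514507501208797
(-103.2, -0.0) Fx along -5.177353461071854
lid_rib [((-88.7, 2.3), 0.69)]
lid_front [((103.3, 1.0), 0.81)]
lid_rib []
lid_front [((98.2, -0.5), 0.57)]
```

>>> {"fn": "apply_moves", "kwargs": {"rows": [{"jaw": 1,"dx": 0.015,"dy": 0,"dz": 0,"yaw": 0}]}}

```text
t: 18.72
position: [0.5655, -0.0593, 0.0572]
eef_rot: [0.002, 0.6, 0.8, -0.001]
contact_force: [1.1, -5.9, 1.0]
opening: 0.005
```

>>> {"fn": "apply_moves", "kwargs": {"rows": [{"jaw": 1,"dx": 0.015,"dy": 0,"dz": 0,"yaw": 0}]}}

```text
t: 18.8
position: [0.5653, -0.0584, 0.0573]
eef_rot: [0.002, 0.6, 0.8, -0.0]
contact_force: [0.1, -0.5, 0.4]
opening: 0.005
```

>>> {"fn": "apply_moves", "kwargs": {"rows": [{"jaw": 1,"dx": 0.015,"dy": 0,"dz": 0,"yaw": 0}]}}

```text
t: 18.88
position: [0.5644, -0.0555, 0.0569]
eef_rot: [-0.0, 0.599, 0.801, 0.0]
contact_force: [-0.3, 0.0, -0.8]
opening: 0.0
```

>>> {"fn": "apply_moves", "kwargs": {"rows": [{"jaw": 1,"dx": 0,"dy": 0,"dz": 0,"yaw": 0}]}}

```text
t: 18.97
position: [0.5642, -0.0551, 0.0568]
eef_rot: [-0.0, 0.599, 0.801, 0.0]
contact_force: [-0.7, -0.9, 1.2]
opening: 0.005
```

Run:
```python
from h import *
o,R=status(); print(casexy(o["position"]), "Fx along", o["contact_force"][:2]@U)
for n in ("side","top"):
    p=optics.read_camera(n); save(p,n+"11.png")
    for l in ("lid_rib","lid_front"): print(l,[(casexy(w(p,d["location"])),round(d["conf"],2)) for d in optics.pinpoint(l,p)[:1]])
    if n=="side": cv2.imwrite("pics/c13.png",cv2.resize(p["image"][180:290,230:330],None,fx=5,fy=5)[:,:,::-1])
    else: cv2.imwrite("pics/c14.png",cv2.resize(p["image"][165:245,205:305],None,fx=6,fy=6)[:,:,::-1])
```

```text
t 18.97 pos [ 0.5642 -0.0551  0.0568] F [-0.6715 -0.8665  1.1802] open 0.005 tooly ang 16.43 zaxis [-0.0005  0.0005 -1.    ] q7 0.5107446562565703
(-98.3, 0.0) Fx along -0.6417134824142849
lid_rib [((-83.0, -2.3), 0.57)]
lid_front [((106.4, -0.8), 0.57)]
lid_rib []
lid_front [((103.8, 2.3), 0.59)]
```

View pics/c13.png

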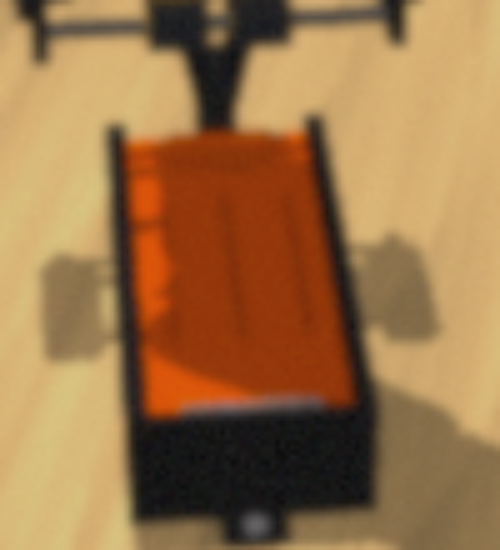

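View pics/c14.png

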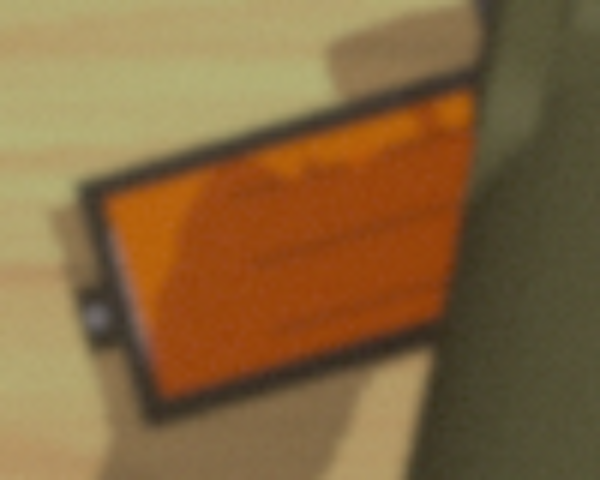

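>>> {"fn": "apply_moves", "kwargs": {"rows": [{"jaw": 1,"dx": 0.015,"dy": 0,"dz": 0,"yaw": 0},{"jaw": 1,"dx": 0.015,"dy": 0,"dz": 0,"yaw": 0}]}}

```text
t: 19.43
position: [0.5642, -0.055, 0.0568]
eef_rot: [0.0, 0.599, 0.801, -0.0]
contact_force: [-0.0, -2.8, -0.3]
opening: 0.007
```

>>> {"fn": "apply_moves", "kwargs": {"rows": [{"jaw": 1,"dx": 0.015,"dy": 0,"dz": 0,"yaw": 0}]}}

```text
t: 19.52
position: [0.5641, -0.055, 0.0568]
eef_rot: [0.001, 0.599, 0.801, -0.0]
contact_force: [0.8, -4.9, -0.6]
opening: 0.006
```

>>> {"fn": "apply_moves", "kwargs": {"rows": [{"jaw": 1,"dx": 0.015,"dy": 0,"dz": 0,"yaw": 0}]}}

```text
t: 19.6
position: [0.564, -0.055, 0.0569]
eef_rot: [0.001, 0.599, 0.801, -0.001]
contact_force: [1.1, -5.6, -1.2]
opening: 0.004
```

>>> {"fn": "apply_moves", "kwargs": {"rows": [{"jaw": 1,"dx": 0.015,"dy": 0,"dz": 0,"yaw": 0}]}}

```text
t: 19.68
position: [0.564, -0.055, 0.057]
eef_rot: [0.001, 0.599, 0.8, -0.001]
contact_force: [2.1, -6.9, 0.1]
opening: 0.005
```

>>> {"fn": "apply_moves", "kwargs": {"rows": [{"jaw": 1,"dx": -0.1,"dy": 0,"dz": 0,"yaw": 0},{"jaw": 1,"dx": -0.2,"dy": 0,"dz": 0,"yaw": 0},{"jaw": 1,"dx": -0.1,"dy": 0,"dz": -0.3,"yaw": 0},{"jaw": 1,"dx": 0,"dy": 0,"dz": -0.8,"yaw": 0},{"jaw": 1,"dx": -0.5,"dy": 0,"dz": -0.8,"yaw": 0},{"jaw": 1,"dx": -0.9,"dy": 0,"dz": -0.4,"yaw": 0},{"jaw": 1,"dx": -0.9,"dy": 0,"dz": 0,"yaw": 0},{"jaw": 1,"dx": -0.5,"dy": 0,"dz": 0,"yaw": 0}]}}

```text
t: 20.35
position: [0.6013, -0.18, 0.1521]
eef_rot: [0.003, 0.6, 0.8, 0.001]
contact_force: [0.5, -1.4, 0.4]
opening: 0.007
```

>>> {"fn": "apply_moves", "kwargs": {"rows": [{"jaw": 1,"dx": 0,"dy": 0,"dz": 0,"yaw": 0},{"jaw": 1,"dx": 0,"dy": 0,"dz": 0,"yaw": 0},{"jaw": 1,"dx": 0,"dy": 0,"dz": 0,"yaw": 0}]}}

```text
t: 20.6
position: [0.5998, -0.1741, 0.1489]
eef_rot: [-0.001, 0.599, 0.801, 0.001]
contact_force: [0.5, 1.3, -0.4]
opening: 0.004
```

Run:
```python
from h import *
o,R=status()
for n in ("side","top"):
    p=optics.read_camera(n); save(p,n+"12.png")
    for l in ("lid_rib","lid_front","case_stop_mid"): print(n,l,[(casexy(w(p,d["location"])),w(p,d["location"])[2],round(d["conf"],2)) for d in optics.pinpoint(l,p)[:1]])
    if n=="side": cv2.imwrite("pics/c15.png",cv2.resize(p["image"][180:290,230:330],None,fx=5,fy=5,interpolation=cv2.INTER_CUBIC)[:,:,::-1])
    else: cv2.imwrite("pics/c16.png",cv2.resize(p["image"][165:245,205:325],None,fx=6,fy=6,interpolation=cv2.INTER_CUBIC)[:,:,::-1])
```

```text
t 20.6 pos [ 0.5998 -0.1741  0.1489] F [ 0.5389  1.3132 -0.3794] open 0.004 tooly ang 16.45 zaxis [-0.0004  0.0017 -1.    ] q7 0.7076543390671263
side lid_rib [((-81.7, -0.2), np.float64(0.05873650452183923), 0.8)]
side lid_front [((106.6, -0.9), np.float64(0.0485882040101782), 0.78)]
side case_stop_mid [((99.8, -2.6), np.float64(0.046081966477713524), 0.72)]
top lid_rib [((-83.5, 4.5), np.float64(0.060570044261657845), 0.55)]
top lid_front [((103.4, -0.7), np.float64(0.04405984559702314), 0.71)]
top case_stop_mid [((98.2, 2.4), np.float64(0.04777187290440204), 0.97)]
```

View pics/c15.png

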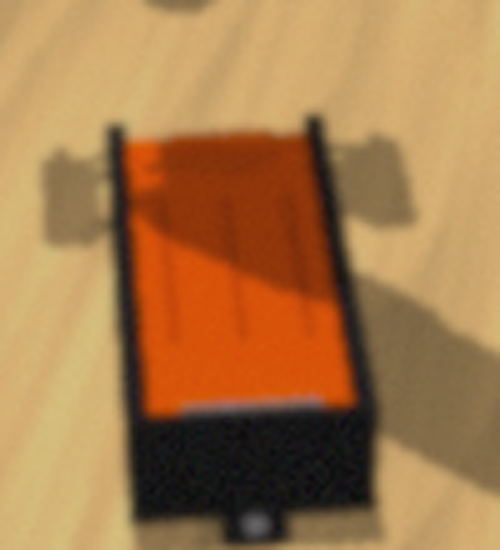

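View pics/c16.png

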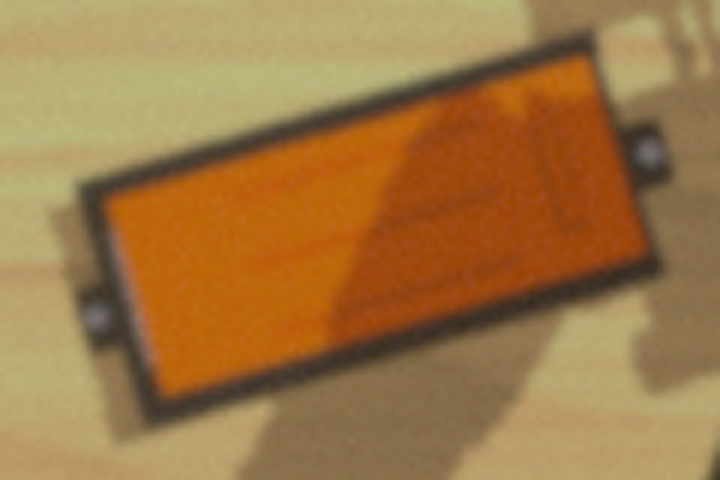

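The side crop shows the lid's front edge at the bright steel strip, from (180,405) to (325,405), with no gap visible. The top crop shows the same along (115,240) to (150,360), and the robot is clear of everything.

```bash
python3 -c "
from bench import ticket; print(ticket.sign_off())"
```

```text
the job is handed in; nothing more can be done
None
```

The follower is in the empty pocket and the lid is shut. I handed the job in at about 20.6 s; no verdict was reported.

- **Follower:** I centred it with two grasps at right angles, then lowered it into the pocket without any noticeable contact force. It went down to about the floor height, and the pictures taken after release showed it standing flat.
- **Lid:** I pushed the back of the rib with closed fingers. The ridge resisted from about 3 N up to a peak of about 12 N. The lid then gave way in two steps: resistance dropped to about 5 N, then fell away over the last 4 mm or so. After that it stood rigid at a light test push of about 7 N, well under the 22 N limit.
- **Last checks:** Both cameras show the lid's front against the steel strip with no visible gap. They put it at 103–107 mm along the case, within the possible stop range. The robot was clear of everything.
- **One disagreement:** From first clear ridge contact to rest I measured 10.5–11.5 mm, not the stated 13 mm. I put that down to noticing the contact late, because the release and the rigid stop both matched the lid being home. I could not see the ridge itself, so that it is up in its groove is judged by feel only.

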